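Pack a craft tray and peel off its stuck cover

ROBOT

A 6-joint arm with a two-finger parallel gripper is mounted at the origin on the work surface. World frame = base frame: x ahead of the robot, y to its left, z up, the work surface at z = 0. Lengths are in m, angles in rad, forces in N, time in s.
With the tool pointing down it reaches from about 0.35 to 0.775 m from the base axis. Payload 5.5 kg.
Tool frame: the origin (TCP) lies at the very end of the fingers, on their centre line; the grasp point (between the pads) lies 19 mm behind it; z points along the fingers, y is the direction in which the jaws open and shut (so a half turn about z gives the same grasp; the last joint's range is limited). The gripper opens to 85 mm and grips with 20 to 120 N. Pads are 22 mm wide; open, the fingers measure 114 mm over their backs; the gripper's body (76 mm by 85 mm) begins 54 mm behind the grasp point. The pads swing forward as they close: fully open they stand 13 mm farther back than shut.
Start: joints at [1.161, 0.313, 0.046, 1.304, 0, 1.431], TCP at [0.153, 0.554, 0.231] pointing down, gripper open.
Joint ranges: [-2.76, 2.76], [-0.86, 1.69], [-1.03, 1.26], [-2.2, 2.34], [-1.47, 1.5], [-3.14, 3.14]. Speed limits (rad/s): [2.57, 2.57, 3.14, 3.14, 3.14, 3.14].

INTERFACE

Orientations are given as a unit quaternion [w, x, y, z].
In Python, from bench import env gives the robot as it stands. Calls block until the motion is done:
- env.movep(position, orientation): joint-space move of the TCP to a pose.
- env.move_linear(position, rot=None, feed=0.15, contact_N=None): straight line of the TCP; rot=None keeps the orientation; feed is the mean speed in m/s. With contact_N (N) it stops when the force on the tool has changed by that much, and returns True; else False.
- env.move_joints(angles): joint-space move.
- env.set_gripper(opening, grip_force=None): finger opening in m; grip_force is the grip in N (None keeps the last); returns when the fingers have stopped.
- env.wait(seconds).
- env.solve_ik(position, orientation): joint angles nearest the present ones, or None.
- env.read_state(): the state.
- env.read_camera(name): name is "scene" or "top" or "wrist"; returns the picture (400x640x3 uint8, red, green, blue); there is no depth.
- env.camera_info(name): a dict with "camera_matrix" (3x3 intrinsics, pixels), "dist" ([k1, k2, p1, p2, k3] as OpenCV has them; the pictures are not rectified), "R" (3x3) and "t" (3): a world point X has camera coordinates R X + t; the wrist camera has in their place "hand_eye" (4x4, takes a point from camera to tool coordinates, whose origin is the TCP and whose axes are the flange's). Camera axes: x right, y down, z forward; pixel columns grow to the right and rows downward; lengths in m; the calibration is good to about 2 mm. A picture is of the moment at which its call begins: read the wrist's pose just before it. camera_info takes no time and is no camera call.
A pose or a line that the arm cannot do raises env.Unreachable and nothing moves.
- env.close_job(): hands the job in, once; it reports no verdict.
The state is a dict: "time": time; "joint_pos": joint angles; "qd": joint speeds; "joint_torque": joint torques, N m; "eef_pos": TCP position; "orientation": TCP orientation; "wrist_force": force on the tool from outside, world axes, zero at the start; "moment": the same for the moment, N m; "opening": finger opening in m.
Only numpy, scipy, OpenCV 4.12 (cv2) and the standard library are available. Lean on these libraries where they do the work, as an engineer would, in place of code of your own. Each camera call takes 0.05 s, during which the arm holds its last target.

TASK

Get a craft tray ready: lay the spatula flat in the tray's narrow slot, blade towards the red-marked end, then peel the blue top cover off the sticky stack by its white pull lug, swinging that corner well up while the opposite corner still rests in the stack, and leaving the yellow trays below where they are. Finish while holding the blue cover in the gripper, dish side up and about level, squarely over the middle of the tray and 8 to 20 cm above it, touching nothing else. Leave the spatula in its slot and do not disturb the ring stacker, basket or tin.

Things in the scene. Friction and masses are not known exactly. Their poses are not given: they have to be found in the camera images.
- cover: Blue top cover: stiff shallow formed dish, 0.1 kg, pressed into the top of the yellow stack. 130 (x) by 180 (y) mm outside, floor 4 mm thick, upright rim 3 mm thick, its top 10 mm above the underside. Origin: centre of the floor's underside, 30 mm above the table at the start; z up out of the dish. A solid upright white pull lug stands near the (-x,-y) corner.
- lug (a point): Grip point of the white pull lug, at (-42,-67,32) mm in the cover's frame, 8 mm below the lug's top and 28 mm above the dish floor. The lug is 14 mm thick, 26 mm long, 36 mm high; its length lies along the cover's diagonal, 45 degrees from +x towards +y in the cover's frame. Pinch it from above, fingers closing across that diagonal.
- peel_pivot (a point): Blue cover's underside corner farthest from the lug, at (65,90,0) mm in its frame. Four sprung rubber cushions in the stack clamp the cover's long sides (x=-65 and 65) at y=-50 and 50 mm, each holding with 2 to 3 N of friction until that spot is raised 8 to 10 mm. Swinging the lug up about this corner by about 0.35 rad frees them one by one; a straight pull fights all four at once.
- stack: Loose stack of nested yellow formed trays, 150 (x) by 200 (y) mm, about 0.8 kg. Origin: centre of its underside, on the table. Its top face carries the blue cover 30 mm above the table, inside a rim 144 by 194 mm (inside) and 8 mm high. It stands left or right of the tray, changing places with the spatula, and must stay where it is.
- tray: Fixed wooden craft tray, 160 (x) by 210 (y) by 24 mm overall, floor 6 mm thick, walls 6 mm thick. Origin: centre of its underside, on the table; z up. The narrow slot lies along y on its -x side; the wide compartment on its +x side holds four fixed pebbles 15 mm high. The red mark is on top of the wall at the slot's +y end.
- slot (a point): Centre of the slot's floor, at (-53,0,6) mm in the tray's frame. The slot is 42 mm wide (x), 198 mm long (y) and 18 mm deep. In the middle 60 mm of its length (30 mm either side of this point) both side walls are left out as finger notches; the notch floor is level with the slot's floor inside the tray.
- spatula: Loose modelling spatula, 150 mm long, 0.05 kg, lying flat. Origin: on its underside, at the middle of its length; its y axis points to the blade. Dark wooden handle 14 mm wide, 14 mm high, from y=-75 to y=15 mm; brass neck 8 mm high; steel blade 24 mm wide and 4 mm thick from y=29 to y=75 mm.
- spatula_grip (a point): Point in the middle of the handle's height near the spatula's balance point, at (0,-10,7) mm in its frame; the fingers close along the spatula's x across 14 mm.
- blade_tip (a point): End of the spatula's blade, at (0,75,2) mm in its frame.
- stacker: Bystander: wooden ring stacker, base 55 by 200 by 20 mm, four pegs up to 90 mm with coloured rings. Origin under its centre. Leave alone.
- basket: Bystander: round light basket of pebbles, 130 mm across the rim, 55 mm high. Origin under its centre. Leave alone.
- tin: Bystander: open brass-coloured tin, 90 mm across, 36 mm high. Origin under its centre. Leave alone.
Things that resemble listed ones, but are neither listed nor needed, are in the scene too. What is meant by the spatula is not pink, and is the larger of those in its own colour. Of the things shaped like the cover, the blue one is meant.

How it is judged:
By the outcome, as a careful person would: the job done as asked, in the order asked, and still so for the second after the job is handed in, while the arm keeps its last pose, push and grip.
It also fails if it takes over 59 s, if anything falls off the work surface, if the arm or the gripper's body presses on something with over 40 N, if the wrist force passes 120 N, or if a joint passes its speed limit or range.

## Working session

There is one attempt and no reset: what is moved stays moved. The work goes in short steps, each a Python script; the robot and the scene stay as the last script left them, time stands still between calls to the robot, and variables do not carry over. Pictures are saved under pics/ and viewed, and the job is handed in when it is done.

```bash
ls; mkdir -p pics
python3 - <<'E'
from bench import env
import cv2,numpy as np
for n in ["scene","top","wrist"]:
    s=env.read_state()
    im=env.read_camera(n); cv2.imwrite(f"pics/a_{n}.png",im[:,:,::-1])
    i=env.camera_info(n)
    for k,v in i.items(): print(n,k,np.round(np.array(v),4).tolist())
print(env.read_state())
E
```

```text
pics
scene camera_matrix [[501.7386, 0.0, 319.3857], [0.0, 501.7386, 201.4431], [0.0, 0.0, 1.0]]
scene dist [-0.0214, 0.0, 0.0, 0.0, 0.0]
scene R [[0.7541, 0.6566, 0.0151], [0.5289, -0.5935, -0.6067], [-0.3893, 0.4655, -0.7948]]
scene t [-0.4058, -0.2187, 1.4684]
top camera_matrix [[445.1506, 0.0, 322.2884], [0.0, 445.1506, 199.1553], [0.0, 0.0, 1.0]]
top dist [-0.0347, 0.0, 0.0, 0.0, 0.0]
top R [[0.0212, -0.9998, 0.0028], [-0.9951, -0.0214, -0.0965], [0.0966, -0.0007, -0.9953]]
top t [0.01, 0.5451, 1.2714]
wrist camera_matrix [[342.9508, 0.0, 322.915], [0.0, 342.9508, 199.8169], [0.0, 0.0, 1.0]]
wrist dist [-0.0611, 0.0, 0.0, 0.0, 0.0]
wrist hand_eye [[-0.0001, -0.9593, -0.2823, 0.0726], [1.0, -0.0001, 0.0001, 0.001], [-0.0001, -0.2823, 0.9593, -0.1426], [0.0, 0.0, 0.0, 1.0]]
{'time': 0.15, 'joint_pos': array([ 1.16139021e+00,  3.13797179e-01,  4.52851547e-02,  1.30361147e+00,
       -2.96864557e-05,  1.43116413e+00]), 'qd': array([ 0.00101881, -0.00209356,  0.00408409,  0.00216669, -0.00085976,
        0.00079452]), 'joint_torque': array([ 1.80753210e-03, -4.81063664e+01,  2.98816252e+01,  1.38829925e-02,
       -1.15431931e-04,  8.34862099e-07]), 'eef_pos': array([0.15313378, 0.55385355, 0.23064969]), 'orientation': array([-1.65599863e-04,  1.34478263e-01,  9.90916321e-01, -6.42761012e-04]), 'wrist_force': array([0.25450245, 0.85603948, 0.17439785]), 'moment': array([ 0.00025185, -0.02892789, -0.0188739 ]), 'opening': 0.08572198781145703}
```

View pics/a_top.png

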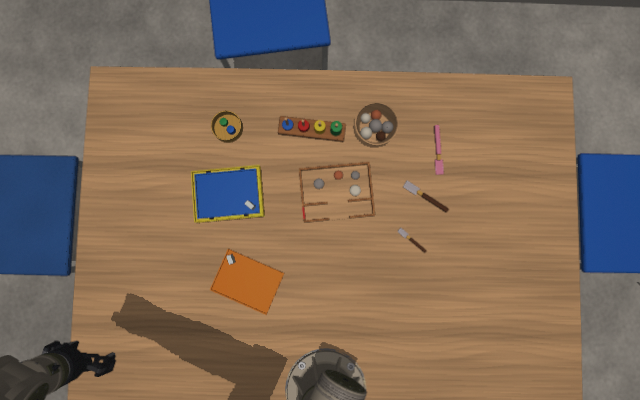

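View pics/a_scene.png

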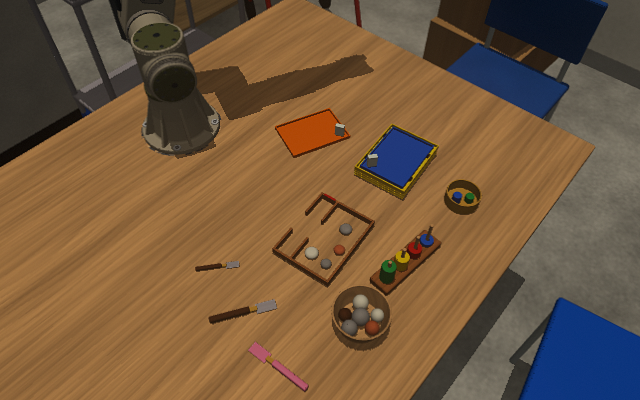

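The top view shows three spatula-like things: pink (438,150), large brown (425,196) and small brown (411,240). The large brown one fits, since it isn't pink and is the larger of its colour. There are two covers: blue in the yellow stack (228,194) and orange (247,281). The blue one is meant. The tray is at (337,192) with its red mark at (304,213). Next I'll enlarge the crops and measure.

```bash
cat > h.py <<'E'
from bench import env
import cv2,numpy as np
from scipy.spatial.transform import Rotation as Ro
def cam(n,pose=None):
    i=env.camera_info(n);K=np.array(i["camera_matrix"]);d=np.array(i["dist"],float)
    if n=="wrist":
        p,q=pose;T=np.eye(4);T[:3,:3]=Ro.from_quat(np.roll(q,-1)).as_matrix();T[:3,3]=p
        C=T@np.array(i["hand_eye"]);return K,d,C[:3,:3],C[:3,3]
    R=np.array(i["R"]);t=np.array(i["t"]);return K,d,R.T,-R.T@t
def cast(n,uv,z,pose=None):
    K,d,R,c=cam(n,pose)
    u=cv2.undistortPoints(np.array(uv,float).reshape(-1,1,2),K,d).reshape(-1,2)
    r=np.c_[u,np.ones(len(u))]@R.T
    return c+r*((z-c[2])/r[:,2])[:,None]
def proj(n,X,pose=None):
    K,d,R,c=cam(n,pose);Rw=R.T
    return cv2.projectPoints(np.array(X,float).reshape(-1,1,3),cv2.Rodrigues(Rw)[0],-Rw@c,K,d)[0].reshape(-1,2)
def down(yaw):  # tool z down; tool y (jaw) axis at world angle yaw
    y=np.array([np.cos(yaw),np.sin(yaw),0]);z=np.array([0,0,-1.]);x=np.cross(y,z)
    q=Ro.from_matrix(np.c_[x,y,z]).as_quat();return np.roll(q,1)
def snap(n,f,crop=None,k=1):
    s=env.read_state();im=env.read_camera(n)[:,:,::-1].copy();cv2.imwrite("pics/%s.png"%f,view(im,crop,k));return im,(s["eef_pos"],s["orientation"])
def view(im,crop,k):
    if crop: x0,y0,x1,y1=crop;im=im[y0:y1,x0:x1]
    return cv2.resize(im,None,fx=k,fy=k,interpolation=cv2.INTER_NEAREST)
E
python3 - <<'E'
from h import *
im=cv2.imread("pics/a_top.png")
a=view(im,(180,150,310,270),4);cv2.imwrite("pics/b1.png",a)
a=view(im,(290,150,460,260),4);cv2.imwrite("pics/b2.png",a)
print(cast("top",[[304,213],[372,215],[369,164],[300,168]],.024).round(4))
print(cast("top",[[405,185],[447,210]],.007).round(4))
E
```

```text
[[ 0.5034  0.074   0.024 ]
 [ 0.5018 -0.1241  0.024 ]
 [ 0.652  -0.1137  0.024 ]
 [ 0.6356  0.0891  0.024 ]]
[[ 0.5942 -0.2234  0.007 ]
 [ 0.5223 -0.3484  0.007 ]]
```

View pics/b1.png

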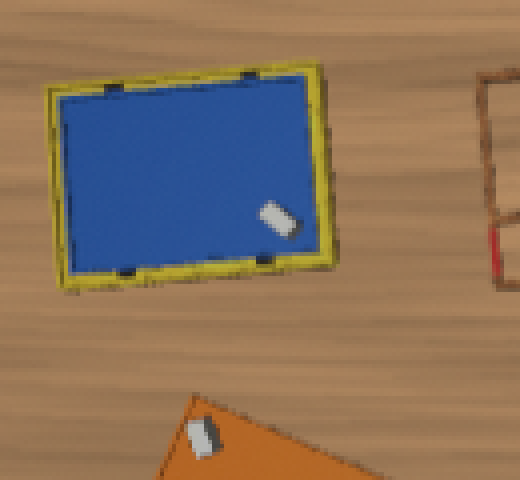

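View pics/b2.png

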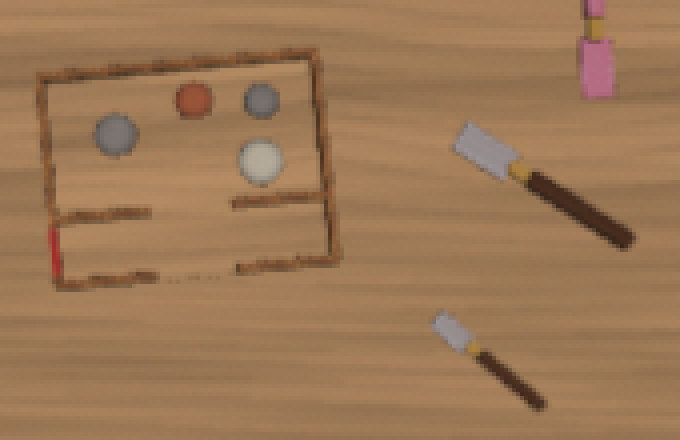

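The crops confirm the large brown spatula has its blade at the upper left, and the cover's white lug is at its (-x,-y) corner. I'll take wrist views of the spatula, tray and stack.

Run:
```python
from h import *
def best(p,yaw):
    c=[]
    for k in (0,np.pi):
        q=down(yaw+k);s=env.solve_ik(p,q)
        if s is not None:c.append((abs(s[5]),q,s))
    return min(c,key=lambda a:a[0])
print(best([.56,.02,.25],0)[2].round(2),best([.56,.26,.25],0)[2].round(2))
res=[]
for nm,p,yaw in [("stack",[.56,.26,.24],np.deg2rad(5)),("tray",[.57,-.02,.24],np.deg2rad(5)),("spat",[.555,-.28,.2],np.deg2rad(-30))]:
    b=best(p,yaw);env.movep(p,b[1]);env.wait(.15)
    im,po=snap("wrist","w_"+nm);print(nm,b[2].round(2),po,env.read_state()["time"])
    np.save("w_%s.npy"%nm,np.r_[po[0],po[1]])
```

```text
[-0.11  0.28  0.05  1.34  0.    1.46] [ 0.3   0.39  0.21  1.38  0.   -1.27]
stack [ 0.3   0.4   0.19  1.36  0.   -1.35] (array([0.55972588, 0.26045876, 0.24004473]), array([ 1.54855352e-06,  7.37509829e-01, -6.75336399e-01, -5.41329513e-06])) 2.7167
tray [-0.18  0.3   0.05  1.32  0.    1.31] (array([ 0.5700291 , -0.01972109,  0.23998136]), array([-2.36124024e-05,  6.75350688e-01,  7.37496744e-01,  5.32450008e-06])) 5.1833
spat [-0.6   0.41  0.12  1.27  0.    1.5 ] (array([ 0.55567292, -0.27834915,  0.20056791]), array([2.33917061e-04, 8.65320895e-01, 5.01218148e-01, 2.48422458e-04])) 6.4083
```

View pics/w_stack.png

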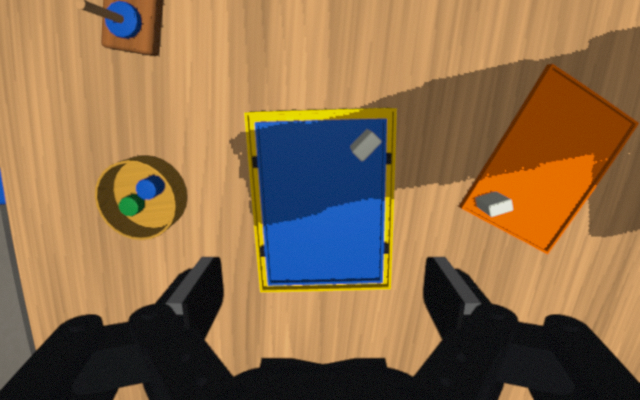

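View pics/w_tray.png

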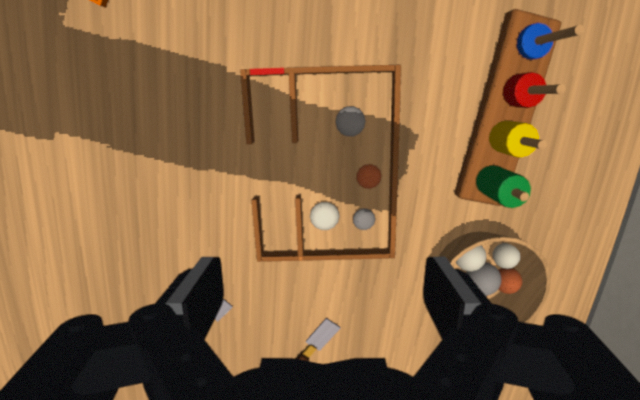

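View pics/w_spat.png

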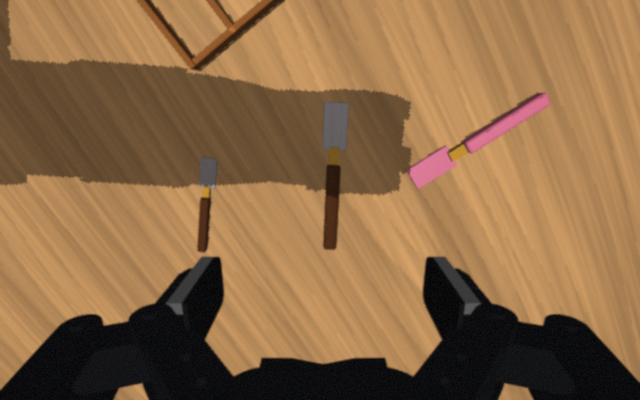

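In the wrist views, the spatula blade tip is near (335,102) and its handle end near (330,248). The tray corners are near (243,70), (400,66), (394,257) and (260,260). The stack corners are near (245,112), (397,108), (392,290) and (261,291). I'll refine these with masks and crops.

Run:
```python
from h import *
P={n:np.load("w_%s.npy"%n) for n in("stack","tray","spat")}
P={n:(v[:3],v[3:]) for n,v in P.items()}
im={n:cv2.imread("pics/w_%s.png"%n) for n in P}
# crops
cv2.imwrite("pics/c_spat.png",view(im["spat"],(290,90,380,260),3.5))
cv2.imwrite("pics/c_stack.png",view(im["stack"],(235,95,410,305),2.8))
cv2.imwrite("pics/c_tray.png",view(im["tray"],(235,55,410,270),2.7))
# spatula: non-wood (blade gray) & dark handle
s=im["spat"].astype(int);h=cv2.cvtColor(im["spat"],cv2.COLOR_BGR2HSV)
roi=np.zeros(h.shape[:2],bool);roi[95:255,310:362]=1
for nm,m in [("handle",(h[...,2]<95)&(h[...,1]>100)&roi),("blade",(h[...,1]<60)&roi)]:
    m=m.astype(np.uint8);n,l,st,_=cv2.connectedComponentsWithStats(m);k=1+np.argmax(st[1:,4])
    c=cv2.findContours((l==k).astype(np.uint8),0,2)[0][0]
    r=cv2.minAreaRect(c);b=cv2.boxPoints(r);print(nm,st[k],b.round(1).tolist())
    print(cast("wrist",b,.014 if nm=="handle" else .004,P["spat"])[:,:2].round(4).tolist())
# stack yellow
h=cv2.cvtColor(im["stack"],cv2.COLOR_BGR2HSV)
roi=np.zeros(h.shape[:2],bool);roi[95:300,235:410]=1
m=((h[...,0]>23)&(h[...,0]<35)&(h[...,1]>190)&roi).astype(np.uint8)
c=max(cv2.findContours(m,0,2)[0],key=cv2.contourArea);a=cv2.approxPolyDP(cv2.convexHull(c),6,True)[:,0];print("yellow",a.tolist())
print(cast("wrist",a,.038,P["stack"])[:,:2].round(4).tolist())
m=((h[...,0]>100)&(h[...,0]<125)&(h[...,1]>120)&roi).astype(np.uint8)
c=max(cv2.findContours(m,0,2)[0],key=cv2.contourArea);a=cv2.approxPolyDP(cv2.convexHull(c),6,True)[:,0];print("blue",a.tolist())
print(cast("wrist",a,.04,P["stack"])[:,:2].round(4).tolist())
```

```text
handle [ 324  164   17   85 1141] [[323.79998779296875, 248.0], [325.0, 163.89999389648438], [340.3999938964844, 164.10000610351562], [339.1000061035156, 248.1999969482422]]
[[0.5176, -0.3448], [0.5628, -0.2684], [0.5756, -0.276], [0.5314, -0.353]]
blade [ 323  102   26   48 1103] [[321.5, 148.6999969482422], [324.1000061035156, 101.4000015258789], [348.29998779296875, 102.80000305175781], [345.70001220703125, 150.0]]
[[0.5664, -0.255], [0.5912, -0.2171], [0.6106, -0.2297], [0.5866, -0.2681]]
yellow [[395, 109], [390, 288], [260, 291], [244, 113]]
[[0.496, 0.1908], [0.4727, 0.3869], [0.6203, 0.4037], [0.6431, 0.2075]]
blue [[385, 120], [381, 281], [269, 284], [255, 124]]
[[0.5047, 0.2021], [0.4847, 0.3777], [0.6101, 0.3925], [0.6315, 0.2171]]
```

View pics/c_spat.png

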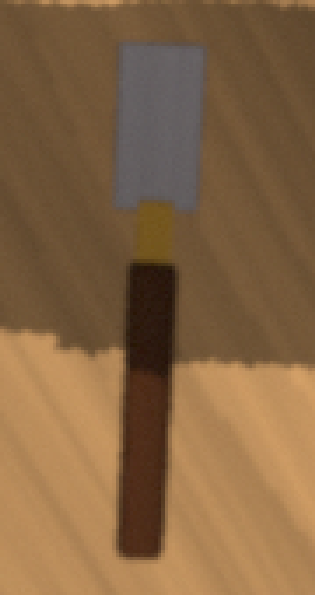

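View pics/c_stack.png

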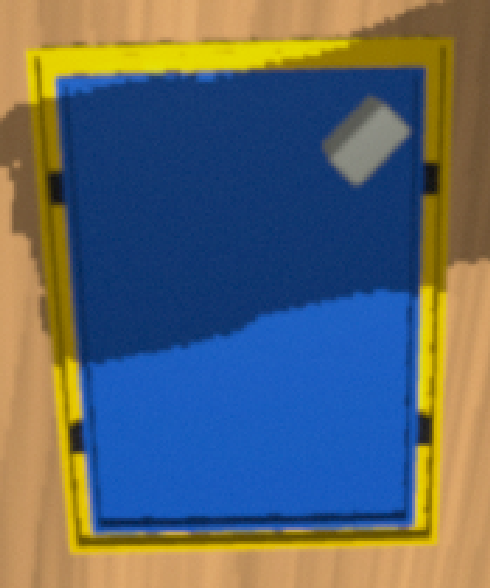

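View pics/c_tray.png

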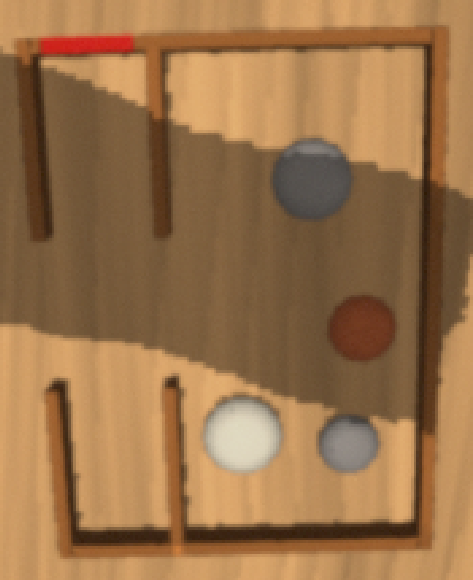

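Run:
```python
from h import *
P={n:np.load("w_%s.npy"%n) for n in("stack","tray","spat")}
P={n:(v[:3],v[3:]) for n,v in P.items()}
c=np.array([[17,38],[447,27],[431,547],[65,555]])/2.7+[235,55]
w=cast("wrist",c,.024,P["tray"])[:,:2];print(w.round(4).tolist(),w.mean(0))
e=[w[0]-w[3],w[1]-w[2],w[1]-w[0],w[2]-w[3]]
for v in e: print(np.linalg.norm(v),np.rad2deg(np.arctan2(v[1],v[0])))
t=w.mean(0)
# top view check of tray
w2=cast("top",np.array([[57,287],[339,261],[317,50],[40,75]])/4+[290,150],.024)[:,:2];print("top",w2.mean(0), np.rad2deg(np.arctan2(*(w2[0]-w2[1])[::-1])))
y=np.deg2rad(6.7);C=np.array([.5578,.2973]);Rz=np.array([[np.cos(y),-np.sin(y)],[np.sin(y),np.cos(y)]])
L=C+Rz@[-.042,-.067];print("lug",L,proj("wrist",[*L,.07],P["stack"]), "seen",(np.array([372,143])/2.8+[235,95]))
print("top lug",proj("top",[*L,.07]),np.array([277,216])/4+[180,150])
b=np.array([[60,97],[305,74],[318,249],[68,273]])/4+[180,150]
w3=cast("top",b,.04)[:,:2];print("cover top",w3.mean(0),np.rad2deg(np.arctan2(*(w3[0]-w3[1])[::-1])))
sp=np.array([[465,137],[628,242]])/4+[290,150]
print("spat top",cast("top",sp,.006)[:,:2])
for z in(.26,):
  for p,yy in [([.557,-.294,.003],-30.5),([.52,-.02,.02],5)]:
    for k in(0,180):
      s=env.solve_ik(p,down(np.deg2rad(yy+k)));print(yy,None if s is None else s.round(2))
```

```text
[[0.4795, 0.0749], [0.6363, 0.0926], [0.6603, -0.1143], [0.505, -0.1317]] [ 0.5702838  -0.01962769]
0.2082083618911433 97.02610759033792
0.208327281301242 96.63777769232202
0.15772486253784476 6.4193132107293795
0.15631424821539913 6.371999470375692
top [ 0.56725712 -0.02121096] 96.48674299848842
lug [0.52390377 0.2258574 ] [[366.49306951 146.38479909]] seen [367.85714286 146.07142857]
top lug [[249.65579591 203.48622038]] [249.25 204.  ]
cover top [0.55481028 0.29773418] 96.60667656840869
spat top [[ 0.59669464 -0.22726513]
 [ 0.5209306  -0.34870561]]
-30.5 [-0.61  0.57 -0.15  0.86  0.    1.49]
-30.5 [-0.61  0.57 -0.15  0.86  0.   -1.65]
5 [-0.19  0.37 -0.43  0.77  0.    1.29]
5 [-0.19  0.37 -0.43  0.77  0.   -1.85]
```

The measurements agree within about 3 mm: tray (0.570,-0.020), yaw 6.6°; cover (0.557,0.297), yaw 6.7°; spatula axis about 59.5°. Sizes match too, with the tray at 157x208 mm and the spatula at 147 mm. Picking the spatula now.

Run:
```python
from h import *
q=down(np.deg2rad(-30.5))
p=[.557,-.2945]
env.set_gripper(.05,50)
env.move_linear([*p,.06],q,.2)
print(env.move_linear([*p,.004],None,.08,contact_N=12), env.read_state()["eef_pos"])
env.set_gripper(0.0,50)
s=env.read_state();print(s["opening"],s["wrist_force"],s["eef_pos"])
env.move_linear([*p,.09],None,.15)
im,po=snap("wrist","g_spat");np.save("g_spat.npy",np.r_[po[0],po[1]])
s=env.read_state();print(s["opening"],s["time"],s["wrist_force"])
snap("scene","g_scene",(160,180,380,360),3)
```

```text
False [ 0.55729171 -0.29471283  0.00431682]
0.012413507694256448 [ 0.69367419 -0.19204309  4.43549001] [ 0.55757418 -0.29490101  0.00483324]
0.012480852093111802 9.7417 [ 0.29290313  0.44261309 -1.74973581]
```

View pics/g_spat.png

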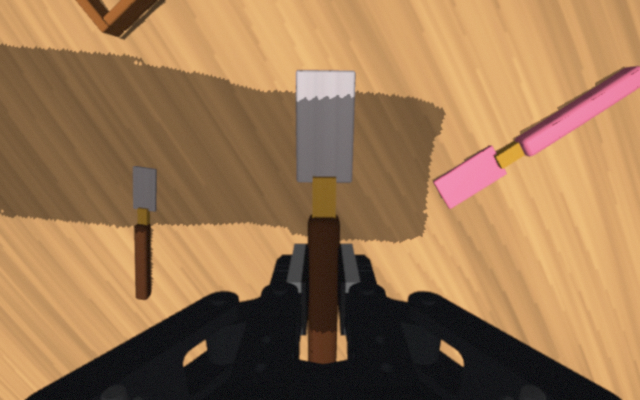

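View pics/g_scene.png

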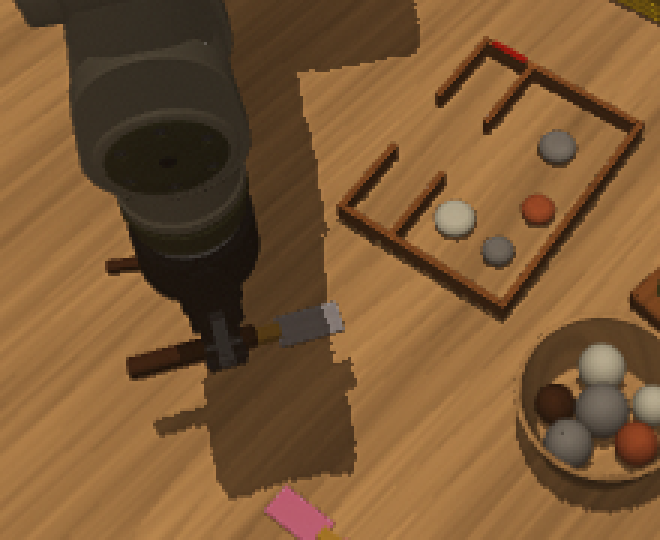

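The spatula is gripped squarely, with the blade tip at (326,71) in the wrist view. I'll measure its offset in the hand and then place it.

Run:
```python
from h import *
v=np.load("g_spat.npy");P=(v[:3],v[3:])
zb=P[0][2]-.0045
tip=cast("wrist",[[326,70.5]],zb+.004,P)[0];hb=cast("wrist",[[297,182],[351,182]],zb+.004,P)
he=cast("wrist",[[323.5,216.5]],zb+.014,P)[0]
d=tip[:2]-P[0][:2];print("tip dist",np.linalg.norm(d),"(85)",np.rad2deg(np.arctan2(d[1],d[0])), "handle end",np.linalg.norm(he[:2]-P[0][:2]),"(25)")
y=np.deg2rad(6.6);Rz=np.array([[np.cos(y),-np.sin(y)],[np.sin(y),np.cos(y)]])
T=np.array([.5695,-.0200])
G=T+Rz@[-.053,-.010];q=down(np.deg2rad(6.6))
print(env.solve_ik([*G,.06],q).round(2))
env.movep([*G,.09],q)
env.wait(.2)
snap("wrist","p_pre")
s=env.read_state();print(s["eef_pos"],G,s["time"])
```

```text
tip dist 0.08346421888639886 (85) 59.44594347105594 handle end 0.026070058366088052 (25)
[-0.22  0.33 -0.38  0.86  0.    1.23]
[ 0.5184419  -0.03721498  0.08988411] [ 0.51800061 -0.0360254 ] 11.0667
```

View pics/p_pre.png

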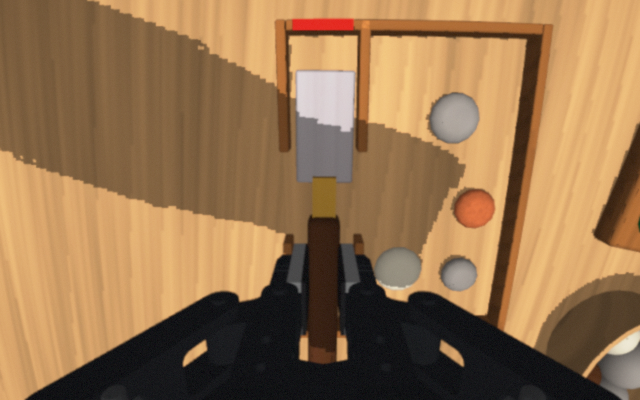

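Blade and slot walls are parallel and centred: the slot spans columns 287–360 and the blade 297–353. I'm shifting 7 mm towards the red end so the fingers sit mid-notch, then lowering.

Run:
```python
from h import *
y=np.deg2rad(6.6);Rz=np.array([[np.cos(y),-np.sin(y)],[np.sin(y),np.cos(y)]])
G=np.array([.5695,-.0200])+Rz@[-.053,-.003];q=down(y)
env.move_linear([*G,.05],q,.15)
print(env.move_linear([*G,.0113],None,.05,contact_N=6)); s=env.read_state();print(s["eef_pos"],s["wrist_force"])
env.set_gripper(.026); print(env.read_state()["opening"])
env.move_linear([*G,.10],None,.15)
env.wait(.1)
im,po=snap("wrist","p_post");np.save("p_post.npy",np.r_[po[0],po[1]])
print(env.read_state()["time"])
```

```text
True
[ 0.51631194 -0.02888527  0.01080155] [-0.19697985 -0.13477246  4.65341564]
0.02618492599045988
13.4333
```

View pics/p_post.png

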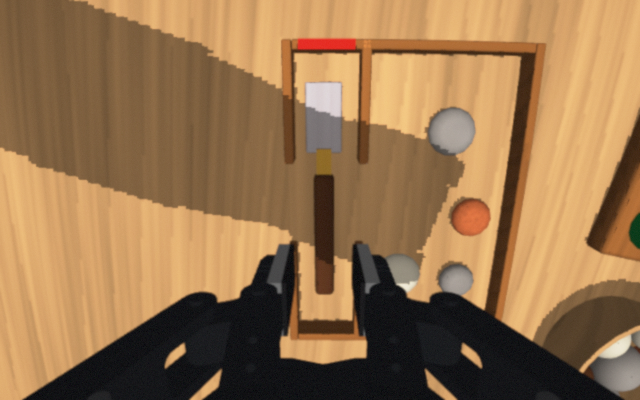

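The spatula lies in its slot with the blade (322,115) towards the red mark. Next I'll plan the peel and check it for reachability.

```bash
cat > peel.py <<'E'
from h import *
v=np.load("w_stack.npy");Pst=(v[:3],v[3:])
YC=np.deg2rad(6.7);Rz=Ro.from_euler("z",YC)
C=np.array([.5575,.2973,.030])
L=C+Rz.apply([-.042,-.067,.032]);PV=C+Rz.apply([.065,.09,0])
Ls=cast("wrist",[[367.9,146.1]],.07,Pst)[0]
TCP0=np.array([*((L+Ls)/2)[:2],.045])
r=L-PV;r[2]=0;ax=np.cross(r/np.linalg.norm(r),[0,0,1])
def wp(th,q0):
    R=Ro.from_rotvec(ax*th)
    return PV+R.apply(TCP0-PV),np.roll((R*Ro.from_quat(np.roll(q0,-1))).as_quat(),1)
E
python3 - <<'E'
from peel import *
print(L,Ls,TCP0)
for yy in(-38.3,141.7):
    q0=down(np.deg2rad(yy));print(yy)
    for th in(0,.2,.42):
        p,q=wp(th,q0);s=env.solve_ik(p,q);print(th,p.round(3),None if s is None else s.round(2))
        s=env.solve_ik(p+[0,0,.07],q);print("   up",None if s is None else s.round(2))
    s=env.solve_ik(TCP0+[.0125,-.317,.12],q0);print("fin",None if s is None else s.round(2))
E
```

```text
[0.52360377 0.2258574  0.062     ] [0.52203874 0.22500692 0.07      ] [0.52282125 0.22543216 0.045     ]
-38.3
0 [0.523 0.225 0.045] [ 0.27  0.43 -0.27  0.87  0.    2.51]
   up [ 0.27  0.36 -0.18  1.03  0.    2.51]
0.2 [0.526 0.231 0.083] [ 0.35  0.52 -0.02  1.17 -0.13  2.59]
   up [ 0.35  0.48  0.08  1.32 -0.13  2.59]
0.42 [0.533 0.246 0.121] [ 0.42  0.69  0.3   1.52 -0.25  2.71]
   up [ 0.42  0.66  0.42  1.67 -0.25  2.71]
fin [-0.32  0.28 -0.16  1.13  0.    1.92]
141.7
0 [0.523 0.225 0.045] [ 0.27  0.43 -0.27  0.87  0.   -0.64]
   up [ 0.27  0.36 -0.18  1.03  0.   -0.64]
0.2 [0.526 0.231 0.083] [ 0.35  0.52 -0.02  1.17 -0.13 -0.55]
   up [ 0.35  0.48  0.08  1.32 -0.13 -0.55]
0.42 [0.533 0.246 0.121] [ 0.42  0.69  0.3   1.52 -0.25 -0.43]
   up [ 0.42  0.66  0.42  1.67 -0.25 -0.43]
fin [-0.32  0.28 -0.16  1.13  0.   -1.22]
```

Run:
```python
from peel import *
q0=down(np.deg2rad(141.7))
g=env.read_state()["eef_pos"]
env.move_linear([g[0],g[1],.18],None,.2)
env.movep(TCP0+[0,0,.09],q0);env.set_gripper(.045)
env.wait(.15)
im,po=snap("wrist","k_pre");np.save("k_pre.npy",np.r_[po[0],po[1]]);print(po,TCP0,env.read_state()["time"])
```

```text
(array([0.52289107, 0.22530251, 0.13509743]), array([ 7.00324711e-05, -4.35874008e-01,  9.00007691e-01, -2.00190456e-05])) [0.52282125 0.22543216 0.045     ] 16.1583
```

View pics/k_pre.png

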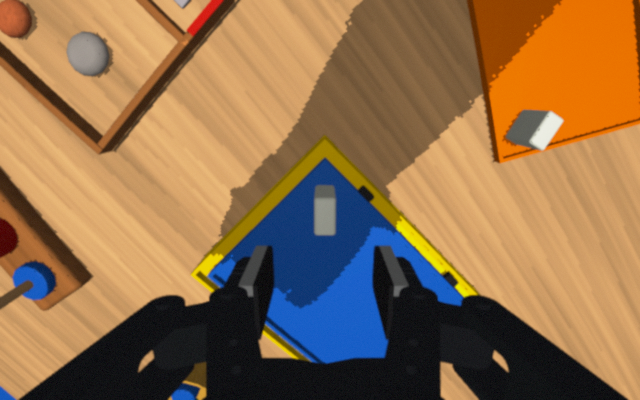

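Run:
```python
from peel import *
v=np.load("k_pre.npy");P=(v[:3],v[3:])
a=cast("wrist",[[325,215.5],[325,196],[325,235],[314,215],[336,215]],.07,P);print(a.round(4),TCP0[:2], proj("wrist",[*TCP0[:2],.07],P))
```

```text
[[0.5212 0.2272 0.07  ]
 [0.5132 0.217  0.07  ]
 [0.5295 0.2378 0.07  ]
 [0.5265 0.2226 0.07  ]
 [0.5155 0.2313 0.07  ]] [0.52205209 0.2262829 ] [[323.08315182 215.18959801]]
```

```bash
sed -i 's/^TCP0=.*/TCP0=np.array([.5215,.2268,.045])/' peel.py
python3 - <<'E'
from peel import *
q0=down(np.deg2rad(141.7))
print(env.move_linear(TCP0,q0,.1,contact_N=12)); 
env.set_gripper(0,80); s=env.read_state();print(s["opening"],s["eef_pos"],s["wrist_force"].round(2))
for th in (.08,.16,.24,.32,.42):
    p,q=wp(th,q0);env.move_linear(p,q,.06);s=env.read_state();print(th,s["eef_pos"].round(4),p.round(4),s["wrist_force"].round(2),s["moment"].round(2),s["time"])
env.wait(.2)
snap("scene","peel_scene",(320,80,480,220),4);snap("top","peel_top",(170,130,330,250),4)
E
```

```text
False
0.01244464857614811 [0.52221279 0.22683783 0.04594507] [ 0.26 -0.84  5.87]
0.08 [0.5222 0.2288 0.0599] [0.5223 0.2284 0.0601] [0.25 0.38 2.51] [0.4  0.19 0.1 ] 18.0
0.16 [0.5234 0.2313 0.0744] [0.5237 0.2311 0.0751] [-1.07  0.66  1.38] [0.55 0.05 0.1 ] 18.4083
0.24 [0.5254 0.2347 0.0891] [0.5257 0.2348 0.0898] [-1.95  0.21  2.16] [0.45 0.09 0.1 ] 18.8167
0.32 [0.5286 0.2397 0.1033] [0.5282 0.2395 0.104 ] [1.53 0.94 0.32] [ 0.58 -0.37  0.02] 19.225
0.42 [0.5321 0.2468 0.1206] [0.532  0.2469 0.1212] [ 0.04  0.6  -0.84] [ 0.69 -0.34  0.02] 19.6917
```

View pics/peel_scene.png

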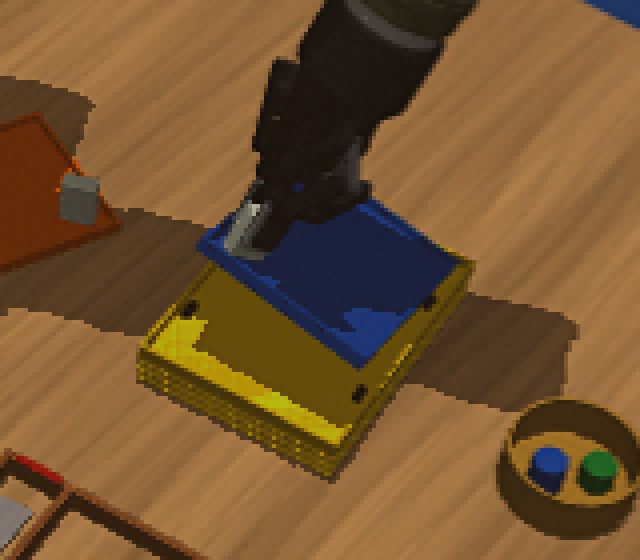

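View pics/peel_top.png

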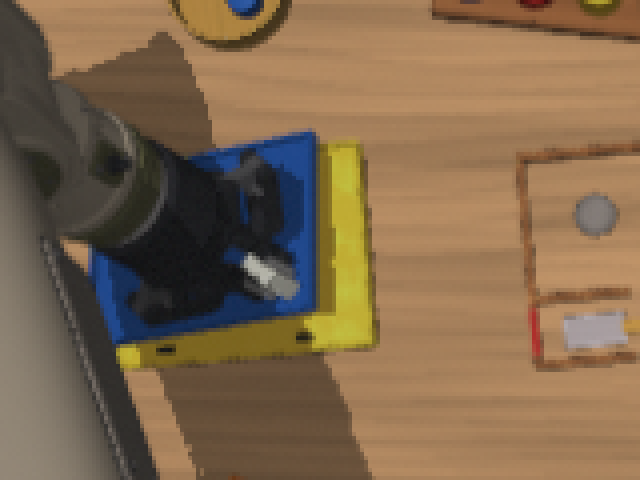

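The peel worked: the lug corner swung up 0.42 rad while the far corner stayed in the stack at about (465,262) in the crop, and the yellow trays haven't visibly moved. Next I'll lift, level and carry the cover.

Run:
```python
from peel import *
q0=down(np.deg2rad(141.7))
p,q=wp(.42,q0)
env.move_linear(p+[0,0,.09],q,.1)
env.move_linear(TCP0+[0,0,.16],q0,.1)
q1=down(np.deg2rad(141.6))
env.move_linear(TCP0+[.012,-.3173,.16],q1,.15)
env.move_linear(TCP0+[.012,-.3173,.12],q1,.1)
env.wait(.5)
snap("top","f_top");snap("scene","f_scene");im,po=snap("wrist","f_wrist")
s=env.read_state();print(s["opening"],s["eef_pos"],s["wrist_force"],s["time"])
for n,c,k,o in [("top",(180,110,420,270),3,"f_topc"),("scene",(220,100,460,300),3,"f_scenec")]:
    cv2.imwrite("pics/%s.png"%o,view(cv2.imread("pics/f_%s.png"%n),c,k))
```

```text
0.012177413452688699 [ 0.53349504 -0.09051271  0.16501488] [ 0.24474795  0.40868524 -0.38094394] 25.0917
```

View pics/f_topc.png

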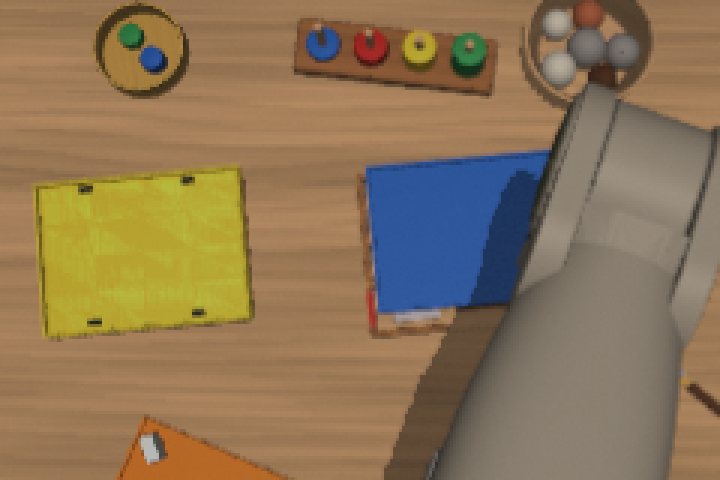

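View pics/f_scenec.png

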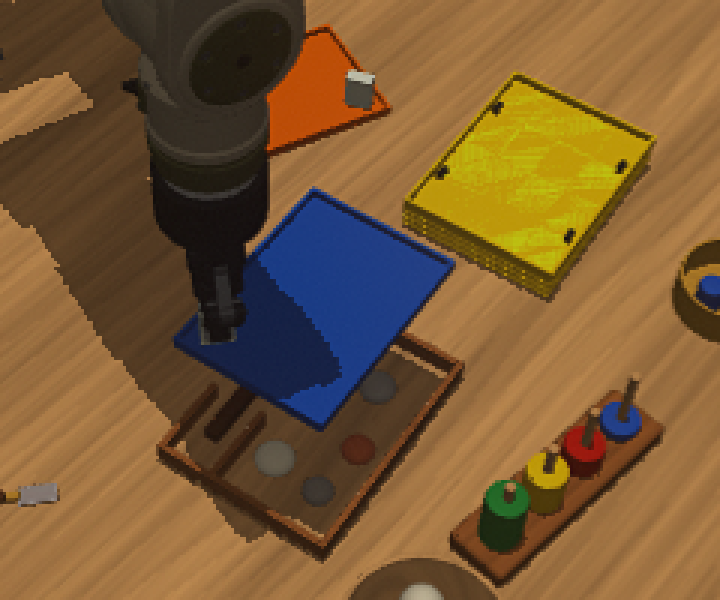

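View pics/f_wrist.png

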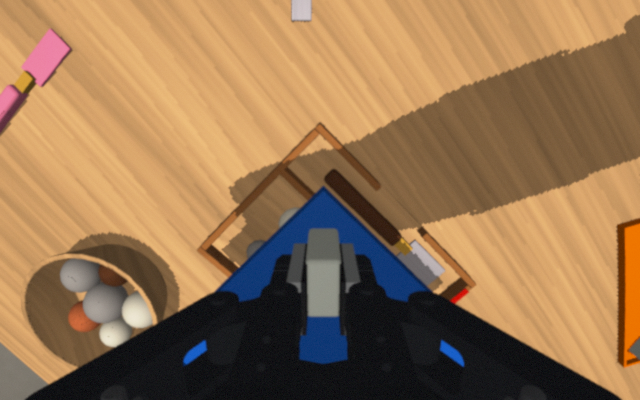

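Run:
```python
from h import *
c=np.array([[315,189],[455,264],[321,428],[175,341]])/3+[220,100]
w=cast("scene",c,.16)[:,:2];print(w.round(4).tolist(),w.mean(0))
for a,b in((0,1),(1,2),(2,3),(3,0)): print(np.linalg.norm(w[a]-w[b]).round(4),np.rad2deg(np.arctan2(*(w[b]-w[a])[::-1])).round(1))
t=np.array([[380,313],[367,168]])/3+[180,110]
print("top",cast("top",t,.16)[:,:2].round(4).tolist())
# triangulate the two corners seen by both: scene 0=(-x,+y), 1=(+x,+y)
def ray(n,uv):
    a=cast(n,[uv],0)[0];o=cam(n)[3];return o,(a-o)/np.linalg.norm(a-o)
for i in(0,1):
    o1,d1=ray("scene",c[i]);o2,d2=ray("top",t[i])
    s=np.linalg.lstsq(np.c_[d1,-d2],o2-o1,rcond=None)[0];print("tri",((o1+d1*s[0]+o2+d2*s[1])/2).round(4),np.linalg.norm(o1+d1*s[0]-o2-d2*s[1]).round(4))
# tray via scene
t=np.array([[463,366],[322,558],[160,452]])/3+[220,100];w=cast("scene",t,.024)[:,:2];print("tray scene",w.round(4).tolist(),((w[0]+w[2])/2))
```

```text
[[0.4973, 0.0632], [0.6251, 0.0763], [0.6446, -0.1019], [0.5175, -0.1154]] [ 0.57113555 -0.01947401]
0.1284 5.8
0.1793 -83.8
0.1278 -173.9
0.1797 96.4
top [[0.4912, 0.0616], [0.6184, 0.0761]]
tri [0.4935 0.0636 0.1565] 0.0055
tri [0.6212 0.078  0.1547] 0.005
tray scene [[0.6391, 0.0908], [0.6667, -0.1209], [0.5102, -0.1347]] [ 0.57467167 -0.02197218]
```

Scene and top both put the cover within about 2–4 mm of the tray centre. It's parallel to the tray, and opposite edges measure equal, so it's level. Its underside is at about 0.15 m. I'll nudge it +2 mm in x and -1 mm in y, check the stack didn't move, and hand in.

Run:
```python
from peel import *
env.move_linear(TCP0+[.0145,-.3185,.12],down(np.deg2rad(141.6)),.05)
env.wait(.4)
im,_=snap("top","z_top")
def ctr(im):
    h=cv2.cvtColor(im,cv2.COLOR_BGR2HSV);m=((h[...,0]>22)&(h[...,0]<36)&(h[...,1]>150)).astype(np.uint8);m[:,280:]=0;m[:160]=0;m[230:]=0
    c=np.vstack([c for c in cv2.findContours(m,0,2)[0] if len(c)>5]);r=cv2.minAreaRect(c);return np.round(r[0],2),np.round(r[1],1),round(r[2],2)
print(ctr(cv2.imread("pics/a_top.png")),ctr(im))
s=env.read_state();print(s["opening"],s["eef_pos"],s["wrist_force"].round(2),s["qd"].round(3).max(),s["time"])
env.close_job()
```

```text
(array([226.7 , 193.45]), array([51.7, 70.3]), 84.64) (array([226.95, 193.47]), array([51.8, 70.8]), 84.61)
0.012651275194406928 [ 0.53595898 -0.09168312  0.16498642] [ 0.02  0.72 -0.94] 0.003 25.7917
the job is handed in; nothing more can be done
```

The craft tray is ready and the job is handed in at about 26 s, well under the 59 s limit. No verdict was reported.

- **Spatula:** The large brown one lies in the slot, blade towards the red mark. The wrist picture after release shows it centred and parallel to the walls.
- **Peel:** I pinched the white lug and swung that corner up 0.42 rad about the far corner. The pictures show the far corner still in the stack at full tilt. I then lifted and levelled the cover. In the top view, the stack's centre and angle match the start to within 0.3 px (under 1 mm).
- **Final hold:** The cover is in the gripper, dish side up, with its underside at about 0.15 m, roughly 12 cm above the tray's walls. It is parallel to the tray within about half a degree, and opposite edges measured equal to within 1 mm. The wrist force was about 1 N, so it is touching nothing else.
- **Ring stacker, basket and tin:** They look undisturbed in the pictures; I did not measure them.

**Where the checks disagreed:** The top view put the cover about 2 mm off the tray centre and the scene view about 4 mm, so I nudged it 2.5 mm in x and 1.2 mm in y. I did not measure the centring again after that. Triangulating two cover corners left a 5 mm gap between the camera rays, so the height is only good to about 5 mm.

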